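Set out the kit for the next oil change

ROBOT

A 7-joint arm with a two-finger parallel gripper is mounted at the origin on the work surface. World frame = base frame: x ahead of the robot, y to its left, z up, the work surface at z = 0. Lengths are in m, angles in rad, forces in N, time in s.
With the tool pointing down it reaches from about 0.425 to 0.875 m from the base axis. Payload 4.7 kg.
Tool frame: the origin (TCP) lies on the centre line of the jaws, within the pads' length; the fingertips stand 14 mm ahead of it and the grasp point (between the pads) lies 5 mm behind it; z points along the fingers, x is the direction in which the jaws open and shut, and the axes are right-handed (so a half turn about z gives the same grasp; the last joint's range is limited). The gripper opens to 87 mm and grips with 3 to 60 N. Pads are 19 mm wide; open, the fingers measure 117 mm over their backs; the gripper's body (75 mm by 190 mm) begins 51 mm behind the grasp point.
Start: joints at [1.228, 0.321, -0.07, 1.45, 0.023, 1.371, -0.057], TCP at [0.227, -0.609, 0.237] pointing down, gripper open.
Joint ranges: [-2.86, 2.86], [-0.3, 2.09], [-1.38, 1.24], [0.06, 2.45], [-1.56, 4.7], [0.09, 2.05], [-2.69, 2.69]. Speed limits (rad/s): [2.57, 2.57, 3.14, 3.14, 3.14, 3.14, 3.14].

INTERFACE

Orientations are given as a rotation vector (axis times angle).
In Python, from bench import ctrl gives the robot as it stands.
- The arm moves only by the tool drive_tool, never from a script. Its argument "rows" is a list that holds one entry, the list of rows, each a list of 5 numbers: the shift along the tool's x, y, z scaled (see below), then the turn about the tool's z scaled (see below), then the closure in counts, from 0 (fully open) to 255 (shut). In form: [[[dx, dy, dz, spin, jaw], ...]]. A call has 1 to 20 rows; each row is the pose to reach, as a shift and turn from the pose commanded when the call began, along the tool's axes at that moment, turning the shorter way round; what a row does not reach only later rows make up. The controller multiplies each number of a shift by 300 mm and each number of a turn by pi rad. A row lasts 1/8 s, in which the tool goes at most 62.5 mm and 10.7 degrees, less where a joint would pass 70% of its speed; a pose out of reach is approached as far as the arm can. A call with a number of a shift or a turn outside -1 to 1 is refused whole. A call with a gripper value outside its range is refused whole. The fingers move at their own pace and stop on an object; "grip_force" is the grip in N (left out, the last holds). Time passes only in rows, so rows that repeat a pose let the fingers close. It gives the time, the measured TCP pose, the force and the opening at its end, in the units of the state.
- ctrl.get_state(): the state, without advancing time (a new reading comes with each control period).
- ctrl.get_image(name): name is "scene" or "top" or "wrist"; returns a dict with "img" (400x640x3 uint8, blue, green, red), "camera_matrix" (3x3 intrinsics, pixels), "k1" (the pictures are not rectified: a ray, as slopes to the right and down, at radius r is drawn at 1 + k1 r^2 times it, then the intrinsics apply), "R" (3x3) and "t" (3): a world point X has camera coordinates R X + t. Camera axes: x right, y down, z forward; pixel columns grow to the right and rows downward; lengths in m; the calibration is good to about 2 mm. A picture is of the moment at which its call begins. There is no depth.
- ctrl.close_job(): hands the job in, once; it reports no verdict.
The state is a dict: "time": time; "joint_positions": joint angles; "qd": joint speeds; "joint_torque": joint torques, N m; "position": TCP position; "tool_rot": TCP orientation; "ft_force": force on the tool from outside, world axes, zero at the start; "torque": the same for the moment, N m; "grip_width": opening from 0.0 (shut) to 1.0 (fully open).
Only numpy, scipy, OpenCV 4.12 (cv2) and the standard library are available. Lean on these libraries where they do the work, as an engineer would, in place of code of your own. Each camera call takes 0.05 s, during which the arm holds its last target.

TASK

Set out the kit for the next oil change, everything standing upright and let go: stand the oil filter in the middle of the square plywood plate with the cap wrench fitted down over its top, the wide socket in the middle of the round dish, and the narrow socket on the mat midway between the plate and the dish. Stand the little carton on the mat straight behind the filter (on the side away from the robot, straight across the mat), leaving a gap of about 40 mm between filter and carton.

Things in the scene. Friction and masses are not known exactly. Their poses are not given: they have to be found in the camera images.
- filter_center (a point): The oil filter: a white steel canister with a black band, upright, 62 mm in diameter and 70 mm high, its top edge tapering over the last 10 mm to 48 mm across. Mass about 0.3 kg. The point is on its axis, half-way up (35 mm above its underside); z up.
- cap_boss (a point): The cap wrench: a ribbed aluminium cup lying mouth down, skirt 76 mm across and 28 mm high (inside 70 mm across, 20 mm deep), with a round boss 26 mm in diameter and 30 mm high standing on its middle; 58 mm high in all. Take it by the boss. The point is on its axis, half-way up the boss, 43 mm above the skirt's lower rim; z up. Fitted fully over the filter, its inner ceiling rests on the filter's top (rim 50 mm above the filter's underside).
- wide_center (a point): The wide socket: a plain steel cylinder with a dark ring and a square hole in the top, 40 mm in diameter, 60 mm high, upright. The point is on its axis, half-way up (30 mm).
- narrow_center (a point): The narrow socket: like the wide one but 24 mm in diameter, 60 mm high, upright. The point is on its axis, half-way up (30 mm).
- carton_center (a point): The little carton: a closed brown cardboard box with a pale band, 44 by 44 mm and 66 mm high, upright, turned any way. The point is at its centre (33 mm above its underside); x and y are square to its sides.
- mat: The grey work mat, fixed, 240 mm (its x, away from the robot) by 360 mm (its y, to the robot's left) by 3 mm thick, turned a little. The origin is at the centre of its underside, on the bench top, and lies midway between plate and dish.
- plate: The square plywood plate, fixed on the mat 120 mm left or right of the mat's centre along the mat's y, 90 by 90 mm and 4 mm thick. The origin is at the centre of its underside, on the mat; its axes are parallel to the mat's (x away from the robot).
- dish: The round steel dish, fixed on the mat 120 mm from its centre on the other side, 110 mm across the rim and 18 mm high, its flat inner floor about 84 mm across and 3 mm above its underside. The origin is at the centre of its underside, on the mat.
There are look-alikes about, which are no part of the job. What is shaped like the part that bears carton_center but pink is not meant.

How it is judged:
At the end, for the whole second after the job is handed in: All upright (0.1 rad), released, at rest: filter within 12 mm of the plate's centre, cap wrench fully down on it; wide socket within 15 mm of the dish's centre; narrow socket within 15 mm of the mat's centre; carton on the mat 75 to 115 mm behind the plate's centre, within 15 mm sideways (horizontal distance between filter_center and plate below 0.012 m and z of filter_center in the frame of plate between 0.034 and 0.044 m and horizontal distance between cap_boss and filter_center below 0.008 m and height (world z) of cap_boss between 0.093 and 0.104 m and horizontal distance between wide_center and dish below 0.015 m and z of wide_center in the frame of dish between 0.028 and 0.038 m and horizontal distance between narrow_center and mat below 0.015 m and z of narrow_center in the frame of mat between 0.028 and 0.038 m and x of carton_center in the frame of plate between 0.075 and 0.115 m and y of carton_center in the frame of plate between -0.015 and 0.015 m and height (world z) of carton_center between 0.031 and 0.041 m and angle between each of filter_center, cap_boss, wide_center, narrow_center, carton_center's own z axis and vertical below 0.1 rad and linear speed of each of filter, cap, wide, narrow, carton below 0.02 m/s); the robot touches nothing.
It also fails if it takes over 144 s, if anything falls off the work surface, if the arm or the gripper's body presses on something with over 40 N, if the wrist force passes 120 N, or if a joint passes its speed limit or range.

## Working session

There is one attempt and no reset: what is moved stays moved. The work goes in short steps, Python scripts to look and compute and a tool call to move; the robot and the scene stay as the last step left them, time stands still between calls to the robot, and variables do not carry over. Pictures are saved under pics/ and viewed, and the job is handed in when it is done.

Besides the shell and the picture viewer there is one more tool, called after "Request:" by a JSON object that holds its "method" and its "body", one argument or row to a line. drive_tool: Moves the arm, as the interface text tells. Its arguments: {"type":"object","properties":{"rows":{"type":"array"},"grip_force":{"type":"number"}},"required":["rows"]}

```bash
ls; mkdir -p pics; python3 - <<'E'
from bench import ctrl
import cv2
s=ctrl.get_state(); print(s)
for n in("scene","top","wrist"):
    d=ctrl.get_image(n); cv2.imwrite(f"pics/{n}0.png",d["img"]); print(n,d["camera_matrix"],d["k1"],d["R"],d["t"])
E
```

```text
pics
{'time': 0.0, 'joint_positions': array([ 1.22814094,  0.32183363, -0.07006698,  1.45166924,  0.0226161 ,
        1.37082555, -0.05687377]), 'qd': array([ 0.00014575,  0.0021724 , -0.00082274,  0.00199274, -0.00047802,
       -0.00227946, -0.00076434]), 'joint_torque': array([ 1.95732214e-04, -4.91278267e+01, -4.03824728e-01, -3.12525880e+01,
       -6.40644087e-02,  4.36417444e-02,  1.63689224e-04]), 'position': array([ 0.22675463, -0.60859426,  0.23545737]), 'tool_rot': array([-2.57955894,  1.79140351,  0.00261746]), 'ft_force': array([0.47844711, 0.98415821, 0.1295516 ]), 'torque': array([ 0.0043919 , -0.00238776, -0.00088748]), 'grip_width': 1.00372192331226}
scene [[429.46937759   0.         314.86339785]
 [  0.         429.46937759 203.4191426 ]
 [  0.           0.           1.        ]] 0.029959781284456997 [[-0.83227825  0.55399936  0.01994021]
 [ 0.36544606  0.57535004 -0.73172502]
 [-0.41684779 -0.60171175 -0.68130822]] [ 0.44129397 -0.20036782  1.30621751]
top [[420.5645201    0.         318.85689326]
 [  0.         420.5645201  207.62539036]
 [  0.           0.           1.        ]] 0.03803138391258484 [[ 0.02543632 -0.99960687 -0.01179438]
 [-0.98103472 -0.02269243 -0.19249919]
 [ 0.19215587  0.01646717 -0.98122625]] [0.03506118 0.5471596  1.01107114]
wrist [[357.96958092   0.         327.00949704]
 [  0.         357.96958092 198.37097748]
 [  0.           0.           1.        ]] -0.039224265316037205 [[ 0.34900822 -0.93711885 -0.00123168]
 [-0.90834066 -0.33861309  0.24547589]
 [-0.23045715 -0.08455432 -0.96940191]] [-0.64740458 -0.02977712  0.38877154]
```

View pics/scene0.png

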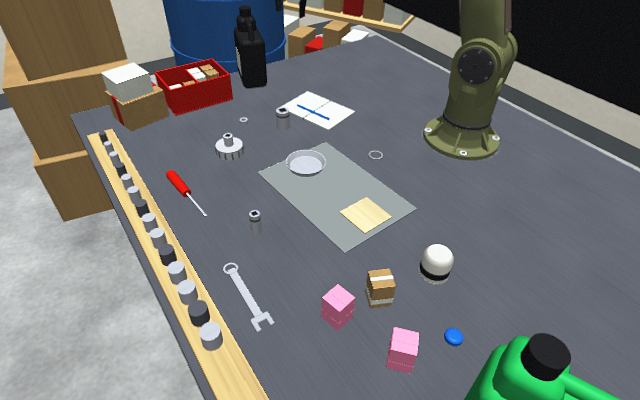

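View pics/top0.png

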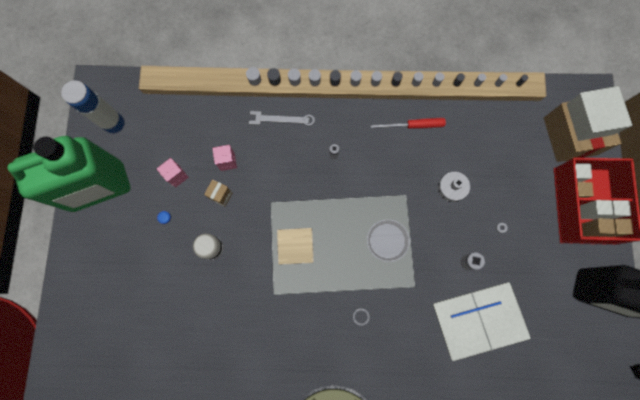

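View pics/wrist0.png

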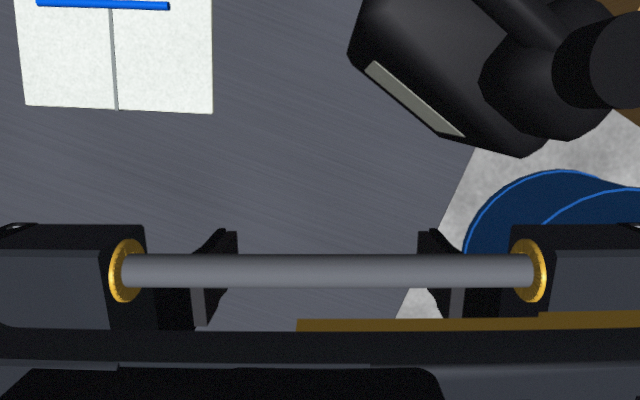

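Top view: mat centre ≈(343,245), plate (295,246), dish (388,241), filter (206,246), brown carton (217,191) with pink look-alikes at (224,157) and (171,172), free-standing narrow socket (334,149), cap (455,186), wide socket (476,261). The sockets along the rack are look-alikes.

```bash
cat > h.py <<'E'
import numpy as np, cv2
from bench import ctrl
def proj(d,P):
    P=np.atleast_2d(P); c=P@np.array(d["R"]).T+np.array(d["t"]); s=c[:,:2]/c[:,2:]
    r2=(s**2).sum(1,keepdims=True); s=s*(1+d["k1"]*r2); K=d["camera_matrix"]
    return s@K[:2,:2].T+K[:2,2]
def toplane(d,uv,z):
    uv=np.atleast_2d(np.array(uv,float)); K=d["camera_matrix"]; q=(uv-K[:2,2])/np.array([K[0,0],K[1,1]]); s=q.copy()
    for _ in range(20): s=q/(1+d["k1"]*(s**2).sum(1,keepdims=True))
    R=np.array(d["R"]);C=-R.T@np.array(d["t"]); v=np.c_[s,np.ones(len(s))]@R
    return C+v*((z-C[2])/v[:,2])[:,None]
def circ(x,y,z,r,n=40):
    a=np.linspace(0,2*np.pi,n); return np.c_[x+r*np.cos(a),y+r*np.sin(a),np.full(n,z)]
def sq(x,y,z,w,h,a):
    c=np.array([[-w,-h],[w,-h],[w,h],[-w,h],[-w,-h]])/2; R=np.array([[np.cos(a),-np.sin(a)],[np.sin(a),np.cos(a)]])
    p=c@R.T+[x,y]; return np.c_[p,np.full(5,z)]
def draw(d,img,curves,k,off=(0,0)):
    for c in curves:
        p=(proj(d,c)-off)*k+ (k-1)/2
        cv2.polylines(img,[np.round(p*8).astype(int).reshape(-1,1,2)],False,(0,255,0),1,cv2.LINE_AA,3)
def crop(d,x0,y0,x1,y1,k,curves=()):
    im=cv2.resize(d["img"][y0:y1,x0:x1],None,fx=k,fy=k,interpolation=cv2.INTER_CUBIC); im=np.clip(im*1.0,0,255).astype(np.uint8)
    draw(d,im,curves,k,(x0,y0)); return im
E
python3 - <<'E'
from h import *
d=ctrl.get_image("top"); cv2.imwrite("pics/t1.png",crop(d,150,130,350,280,4)); cv2.imwrite("pics/t2.png",crop(d,330,130,520,280,4))
for n,uv,z in [("plate",(295,246),.007),("dish",(388,241),.02),("filter",(206,246),.07),("carton",(217,191),.066),("narrow",(334,149),.06),("wide",(476,261),.06),("cap",(457,183),.058)]: print(n,toplane(d,uv,z).round(3))
E
```

```text
plate [[0.452 0.108 0.007]]
dish [[ 0.47  -0.131  0.02 ]]
filter [[0.441 0.322 0.07 ]]
carton [[0.58  0.306 0.066]]
narrow [[0.7   0.013 0.06 ]]
wide [[ 0.422 -0.337  0.06 ]]
cap [[ 0.617 -0.299  0.058]]
```

View pics/t1.png

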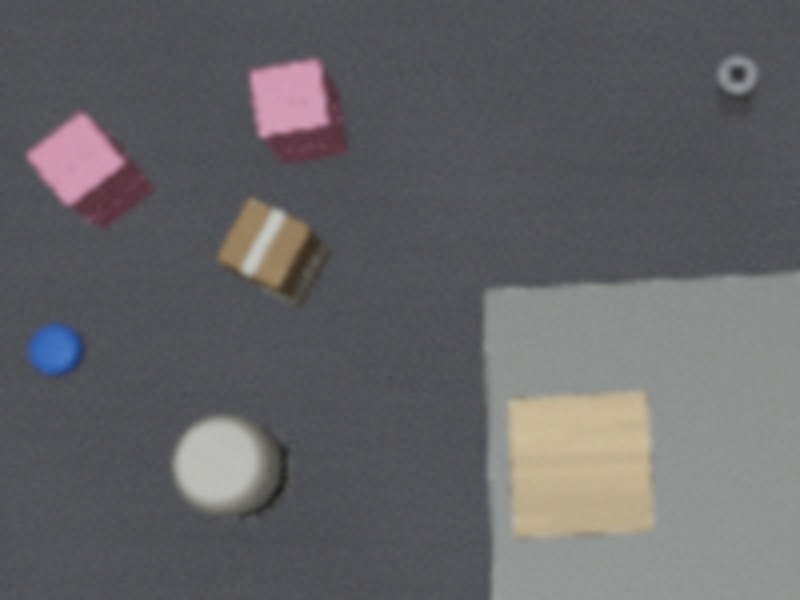

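View pics/t2.png

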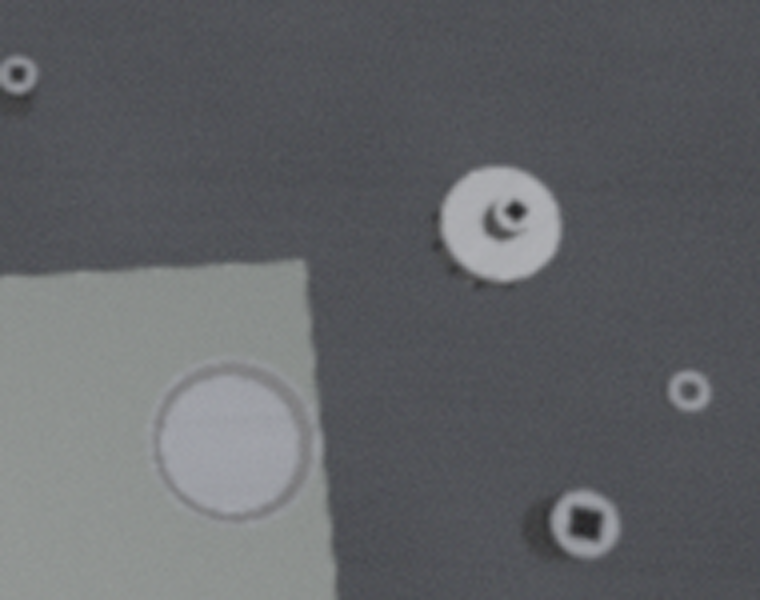

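```bash
cat > est.py <<'E'
from h import *
from scipy.optimize import least_squares
d=ctrl.get_image("top")
g=cv2.GaussianBlur(d["img"],(0,0),.7)
# mat corners via mask
hsv=cv2.cvtColor(g,cv2.COLOR_BGR2HSV)
roi=np.zeros(g.shape[:2],np.uint8); roi[185:305,260:425]=255
m=((g[:,:,1]>105)&(roi>0)).astype(np.uint8)
cs,_=cv2.findContours(m,cv2.RETR_EXTERNAL,cv2.CHAIN_APPROX_NONE); c=max(cs,key=cv2.contourArea)[:,0,:]
p=toplane(d,c,.003)[:,:2]; (cx,cy),(w,h),a=cv2.minAreaRect(p.astype(np.float32)); print("mat",cx,cy,w,h,a)
def res(v):
    ca,sa=np.cos(v[2]),np.sin(v[2]); q=(p-v[:2])@np.array([[ca,-sa],[sa,ca]])
    return np.maximum(abs(q[:,0])-v[3]/2,abs(q[:,1])-v[4]/2)
s=least_squares(res,[cx,cy,0,.24,.36],loss="soft_l1",f_scale=.001); print(s.x)
# plate
m=((g[:,:,2].astype(int)-g[:,:,0]>25)&(roi>0)).astype(np.uint8)
cs,_=cv2.findContours(m,cv2.RETR_EXTERNAL,cv2.CHAIN_APPROX_NONE); c=max(cs,key=cv2.contourArea)[:,0,:]
p=toplane(d,c,.007)[:,:2]
s2=least_squares(res,[.45,.11,0,.09,.09],loss="soft_l1",f_scale=.001); print("plate",s2.x)
a=s.x[2]; M=s.x[:2]; ey=np.array([-np.sin(a),np.cos(a)])
print("plate pred",M+.12*ey,"dish",M-.12*ey)
E
python3 est.py
```

```text
mat 0.4630127549171448 -0.009689897298812866 0.24334239959716797 0.3633434772491455 4.521016597747803
[ 0.46239264 -0.01031993  0.07776986  0.23946973  0.35954813]
plate [0.45328927 0.10909999 0.07691033 0.08696135 0.08727288]
plate pred [0.45306966 0.10931736] dish [ 0.47171562 -0.12995722]
```

```bash
cat > ov.py <<'E'
from h import *
import json,sys
M=np.array([.4625,-.0103]); A=.0775; ex=np.array([np.cos(A),np.sin(A)]); ey=np.array([-ex[1],ex[0]])
P=M+.12*ey; D=M-.12*ey
O=dict(filter=(.441,.322),cap=(.61,-.30),wide=(.422,-.337),narrow=(.70,.013),carton=(.58,.306,-.5))
if len(sys.argv)>1: O.update(json.loads(sys.argv[1]))
f,c,w,n,b=[O[k] for k in("filter","cap","wide","narrow","carton")]
C=[circ(*f,.07,.024),circ(*f,.06,.031),circ(*f,0,.031),circ(*c,.028,.038),circ(*c,.058,.013),circ(*c,.028,.013),
 circ(*w,.06,.02),circ(*w,0,.02),circ(*n,.06,.012),circ(*n,0,.012),sq(b[0],b[1],.066,.044,.044,b[2]),sq(b[0],b[1],0,.044,.044,b[2]),
 sq(*M,.003,.24,.36,A),sq(*P,.007,.09,.09,A),circ(*D,.021,.055)]
d=ctrl.get_image("top"); a=crop(d,180,150,240,270,5,C);b2=crop(d,310,130,360,250,5,C);c2=crop(d,430,160,500,280,5,C)[:, :]
cv2.imwrite("pics/%s_t.png"%sys.argv[2],np.hstack([a[:600],b2,c2])[:, :800])
d=ctrl.get_image("scene")
cv2.imwrite("pics/%s_s1.png"%sys.argv[2],np.hstack([crop(d,200,90,300,250,3,C),crop(d,350,230,480,390,3,C)]))
E
python3 ov.py '{}' o1
```

```text
(no output)
```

View pics/o1_t.png

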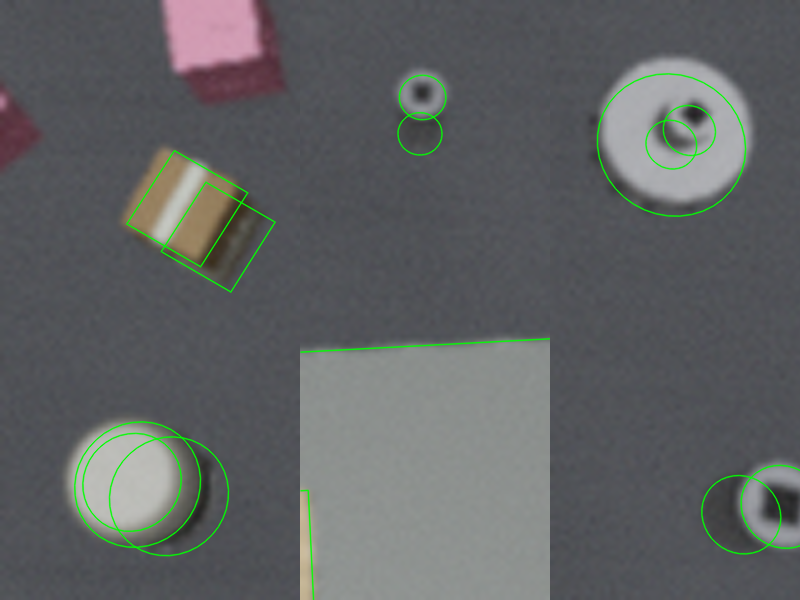

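View pics/o1_s1.png

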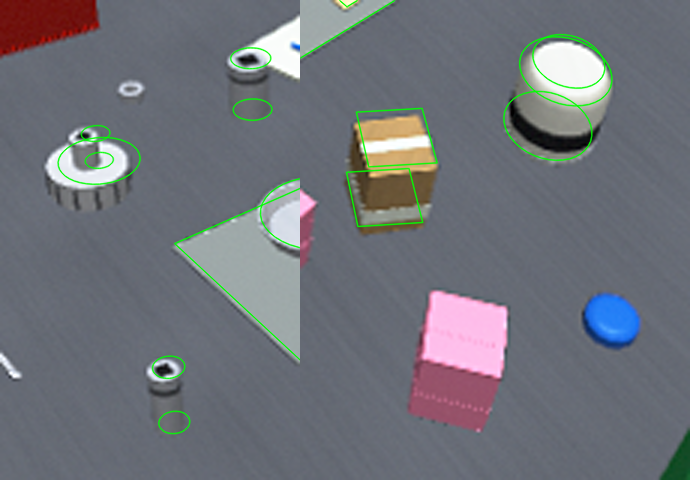

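```bash
sed -i 's/crop(d,430,160,500,280,5,C)/crop(d,437,160,497,280,5,C)/' ov.py; python3 ov.py '{"filter":[0.443,0.3245],"cap":[0.6165,-0.3005],"wide":[0.423,-0.337],"narrow":[0.7015,0.0125],"carton":[0.581,0.3085,-0.53]}' o2
```

```text
(no output)
```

View pics/o2_t.png

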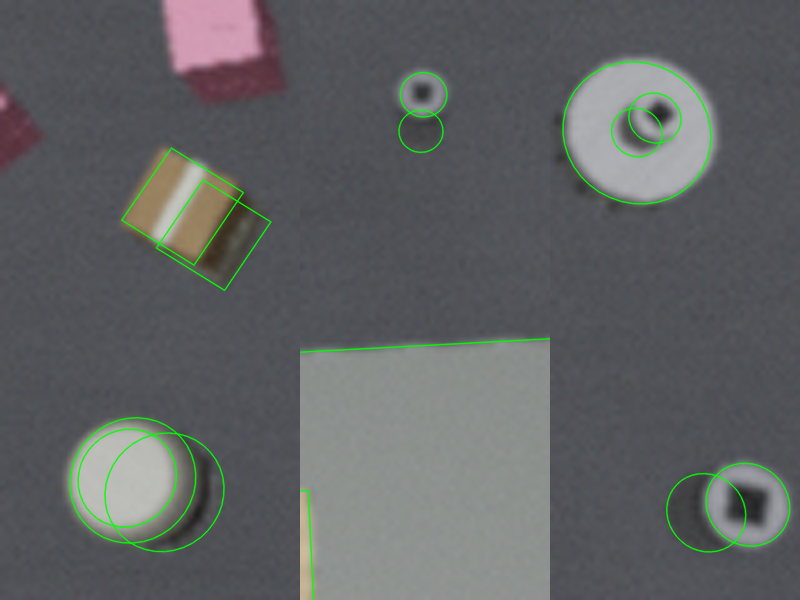

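View pics/o2_s1.png

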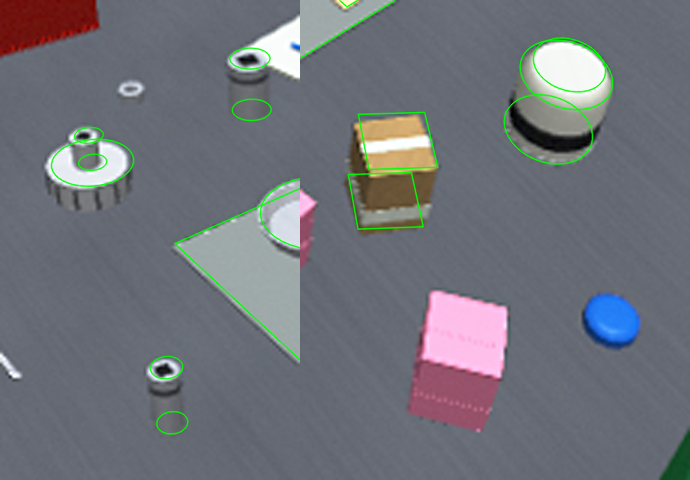

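```bash
cat > go.py <<'E'
# usage: go.py x y z yaw|keep ... ; prints shift in drive units from current pose
from h import *
import sys
from scipy.spatial.transform import Rotation as Ro
s=ctrl.get_state(); R=Ro.from_rotvec(s["tool_rot"]).as_matrix(); p=s["position"]
yaw=np.arctan2(R[1,0],R[0,0]); print("t",round(s["time"],2),"pos",p.round(4),"yaw",round(yaw,4),"tilt",R[:,2].round(4),"q7",s["joint_positions"][6].round(3),"grip",round(s["grip_width"],3),"F",s["ft_force"].round(1))
a=[float(v) for v in sys.argv[1:]]
for i in range(0,len(a)-3,4):
    x,y,z,w=a[i:i+4]; dd=R.T@(np.array([x,y,z])-p)/.3
    az=np.arctan2(y,x); w0=w; 
    while w-az>1.6: w-=np.pi
    while w-az<-1.6: w+=np.pi
    dw=(w-yaw+np.pi)%(2*np.pi)-np.pi
    print((x,y,z,round(w,3)),"->",dd.round(4),"spin",round(-dw/np.pi,4),"rel",round(w-az,2))
E
python3 go.py .423 -.337 .235 -1.214 .423 -.337 .037 -1.214
```

```text
t 0.45 pos [ 0.227  -0.609   0.2365] yaw -1.214 tilt [-1.e-04  1.e-04 -1.e+00] q7 -0.057 grip 1.005 F [-0.1 -0.1  0.7]
(0.423, -0.337, 0.235, -1.214) -> [-0.6215 -0.9289  0.005 ] spin 0.0 rel -0.54
(0.423, -0.337, 0.037, -1.214) -> [-0.6214 -0.929   0.665 ] spin 0.0 rel -0.54
```

Request:
{"method": "drive_tool", "body": {
  "rows": [
    [[-0.6215,-0.929,0.0,0,0],[-0.6215,-0.929,0.0,0,0],[-0.6215,-0.929,0.0,0,0],[-0.6215,-0.929,0.0,0,0],[-0.6215,-0.929,0.0,0,0],[-0.6215,-0.929,0.0,0,0],[-0.6215,-0.929,0.2,0,0],[-0.6215,-0.929,0.33,0,0],[-0.6215,-0.929,0.33,0,0],[-0.6215,-0.929,0.33,0,0]]
  ],
  "grip_force": 20
}}

```text
time: 1.7
position: [0.424, -0.3378, 0.1393]
tool_rot: [2.58, -1.792, 0.004]
ft_force: [-0.4, 0.6, 1.1]
grip_width: 1.002
```

```bash
python3 go.py .423 -.337 .037 -1.214; cat > wv.py <<'E'
from h import *
import sys
d=ctrl.get_image("wrist"); C=eval(sys.argv[2]) if len(sys.argv)>2 else []
cv2.imwrite("pics/%s.png"%sys.argv[1],crop(d,0,0,640,400,1,C))
E
python3 wv.py w1 "[circ(.423,-.337,.06,.02),circ(.423,-.337,0,.02)]"
```

```text
t 1.7 pos [ 0.424  -0.3378  0.1393] yaw -1.2143 tilt [ 0.002  -0.0016 -1.    ] q7 -0.636 grip 1.002 F [-0.4  0.6  1.1]
(0.423, -0.337, 0.037, -1.214) -> [-0.0044  0.0025  0.3412] spin -0.0001 rel -0.54
```

View pics/w1.png

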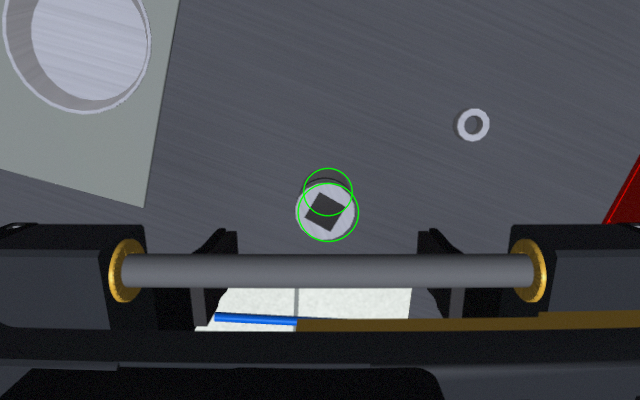

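The wide socket is at (326,211), matching the predicted outline. I'll descend and grip.

Request:
{"method": "drive_tool", "body": {
  "rows": [
    [[0,0,0.17,0,0],[0,0,0.336,0,0],[0,0,0.336,0,0],[0,0,0.336,0,0],[0,0,0.336,0,255],[0,0,0.336,0,255],[0,0,0.336,0,255],[0,0,0.336,0,255],[0,0,0.336,0,255],[0,0,0.336,0,255],[0,0,0.336,0,255],[0,0,0.336,0,255],[0,0,0.2,0,255],[0,0,0.0,0,255],[0,0,0.0,0,255],[0,0,0.0,0,255]]
  ],
  "grip_force": 25
}}

```text
time: 3.75
position: [0.4223, -0.3367, 0.1367]
tool_rot: [2.58, -1.792, -0.002]
ft_force: [-0.6, 0.3, -4.0]
grip_width: 0.436
```

```bash
python3 go.py .4718 -.1299 .137 -1.214 .4718 -.1299 .044 -1.214;python3 wv.py w2
```

```text
t 3.75 pos [ 0.4223 -0.3367  0.1367] yaw -1.214 tilt [-1.2e-03  6.0e-04 -1.0e+00] q7 -0.636 grip 0.436 F [-0.6  0.3 -4. ]
(0.4718, -0.1299, 0.137, -1.214) -> [-0.5883 -0.3953 -0.0008] spin -0.0 rel -0.95
(0.4718, -0.1299, 0.044, -1.214) -> [-0.588  -0.3956  0.3092] spin -0.0 rel -0.95
```

View pics/w2.png

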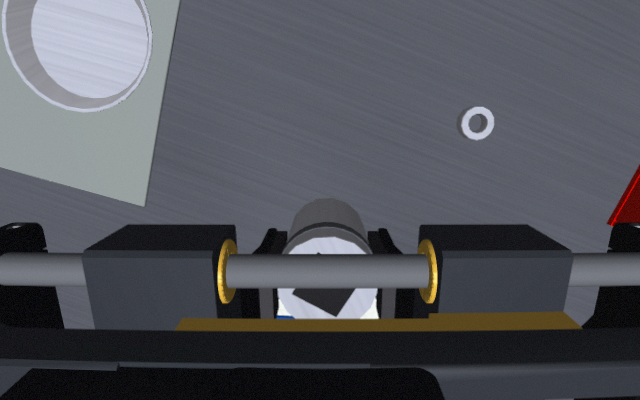

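Request:
{"method": "drive_tool", "body": {
  "rows": [
    [[-0.588,-0.3955,0,0,255],[-0.588,-0.3955,0,0,255],[-0.588,-0.3955,0,0,255],[-0.588,-0.3955,0,0,255],[-0.588,-0.3955,0,0,255],[-0.588,-0.3955,0.1,0,255],[-0.588,-0.3955,0.2,0,255],[-0.588,-0.3955,0.27,0,255],[-0.588,-0.3955,0.3,0,255],[-0.588,-0.3955,0.3,0,255],[-0.588,-0.3955,0.3,0,255]]
  ]
}}

```text
time: 5.18
position: [0.4732, -0.1309, 0.0482]
tool_rot: [-2.58, 1.793, -0.002]
ft_force: [0.1, -0.3, -2.5]
grip_width: 0.44
```

```bash
python3 go.py .4718 -.1299 .043 -1.214;python3 wv.py w3
```

```text
t 5.17 pos [ 0.4732 -0.1309  0.0482] yaw -1.2145 tilt [ 1.2e-03 -6.0e-04 -1.0e+00] q7 -1.09 grip 0.44 F [ 0.1 -0.3 -2.5]
(0.4718, -0.1299, 0.043, -1.214) -> [-0.0047  0.0032  0.0174] spin -0.0002 rel -0.95
```

View pics/w3.png

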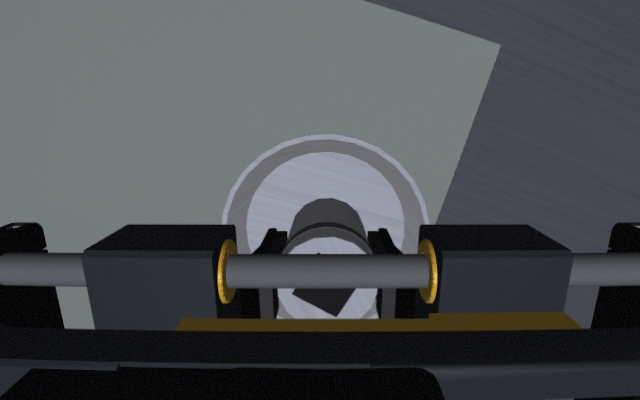

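Request:
{"method": "drive_tool", "body": {
  "rows": [
    [[-0.002,0,0.008,0,255],[-0.002,0,0.016,0,255],[-0.002,0,0.016,0,255],[-0.002,0,0.016,0,255],[-0.002,0,0.016,0,90],[-0.002,0,0.016,0,90],[-0.002,0,0.016,0,90],[-0.002,0,0.016,0,90],[-0.002,0,0.016,0,90],[-0.002,0,-0.1,0,90],[-0.002,0,-0.3,0,90],[-0.002,0,-0.5,0,60],[-0.002,0,-0.6,0,60],[-0.002,0,-0.6,0,60]]
  ]
}}

```text
time: 6.98
position: [0.474, -0.1301, 0.2304]
tool_rot: [-2.579, 1.791, -0.009]
ft_force: [0.7, 0.4, -0.1]
grip_width: 0.756
```

```bash
python3 go.py .7015 .0125 .228 -1.214 .7015 .0125 .12 -1.214;python3 wv.py w4 "[circ(.4718,-.1299,.066,.02),circ(.4718,-.1299,.021,.055)]"; python3 - <<'E'
from h import *
d=ctrl.get_image("scene"); cv2.imwrite("pics/s4.png",crop(d,220,110,420,260,4,[circ(.4718,-.1299,.066,.02),circ(.4718,-.1299,.006,.02)]))
E
```

```text
t 6.97 pos [ 0.474  -0.1301  0.2304] yaw -1.2141 tilt [ 0.0053 -0.0024 -1.    ] q7 -0.998 grip 0.756 F [ 0.7  0.4 -0.1]
(0.7015, 0.0125, 0.228, -1.214) -> [-0.1807 -0.8766  0.0107] spin -0.0 rel -1.23
(0.7015, 0.0125, 0.12, -1.214) -> [-0.1822 -0.8751  0.3707] spin -0.0 rel -1.23
```

View pics/w4.png

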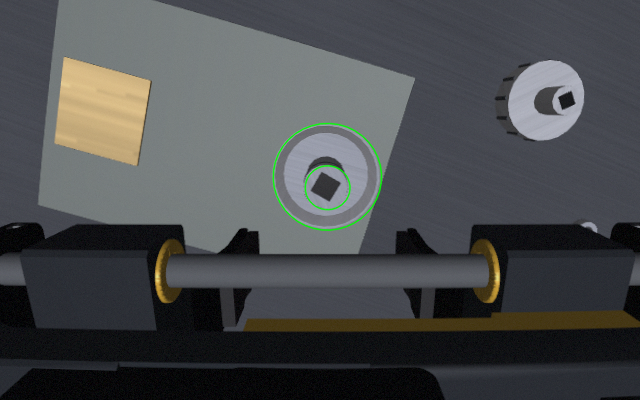

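View pics/s4.png

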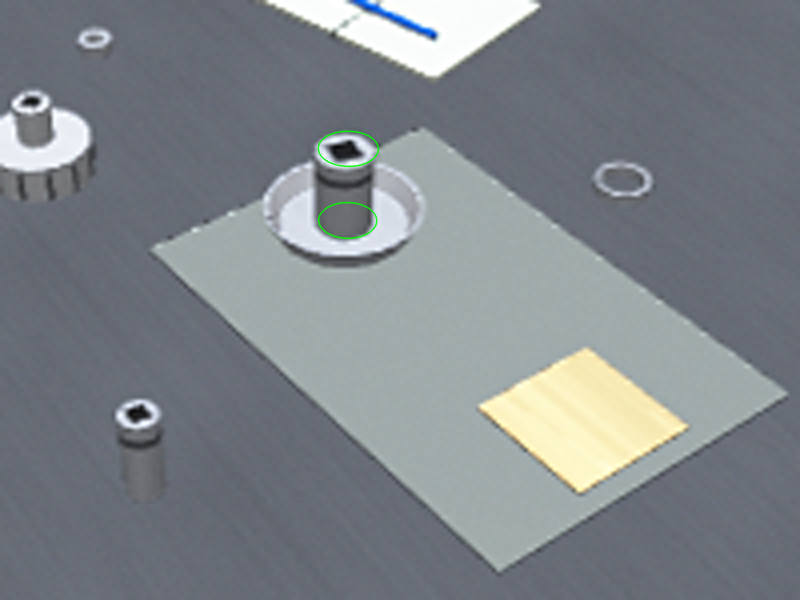

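The wide socket stands centred in the dish. Next is the narrow socket. The free-standing one, at top (334,149), is 24 mm across and stands upright. The ones on the wooden rack are decoys.

Request:
{"method": "drive_tool", "body": {
  "rows": [
    [[-0.1807,-0.8766,0,0,60],[-0.1807,-0.8766,0,0,60],[-0.1807,-0.8766,0,0,60],[-0.1807,-0.8766,0,0,60],[-0.1807,-0.8766,0,0,60],[-0.1807,-0.8766,0.2,0,60],[-0.1807,-0.8766,0.33,0,60],[-0.1807,-0.8766,0.33,0,60],[-0.1807,-0.8766,0.33,0,60]]
  ]
}}

```text
time: 8.2
position: [0.7003, 0.0132, 0.1292]
tool_rot: [-2.58, 1.791, -0.0]
ft_force: [-0.1, -0.9, 0.4]
grip_width: 0.762
```

```bash
python3 go.py .7015 .0125 .037 -1.214;python3 wv.py w5 "[circ(.7015,.0125,.06,.012),circ(.7015,.0125,0,.012)]"
```

```text
t 8.2 pos [0.7003 0.0132 0.1292] yaw -1.2139 tilt [ 7.e-04  4.e-04 -1.e+00] q7 -1.46 grip 0.762 F [-0.1 -0.9  0.4]
(0.7015, 0.0125, 0.037, -1.214) -> [ 0.0035 -0.0027  0.3074] spin 0.0 rel -1.23
```

View pics/w5.png

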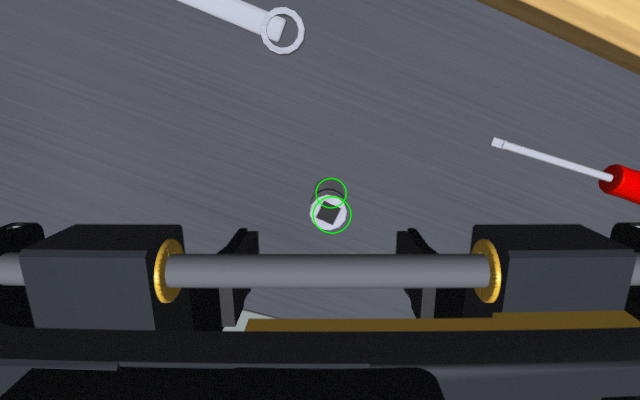

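Request:
{"method": "drive_tool", "body": {
  "rows": [
    [[0.0,-0.003,0.15,0,60],[0.0,-0.003,0.3,0,60],[0.0,-0.003,0.307,0,60],[0.0,-0.003,0.307,0,60],[0,-0.003,0.307,0,255],[0,-0.003,0.307,0,255],[0,-0.003,0.307,0,255],[0,-0.003,0.307,0,255],[0,-0.003,0.307,0,255],[0,-0.003,0.307,0,255],[0,-0.003,0.307,0,255],[0,-0.003,0.307,0,255],[0,0,0.2,0,255],[0,0,0.0,0,255],[0,0,0.0,0,255],[0,0,0.0,0,255]]
  ]
}}

```text
time: 10.25
position: [0.6995, 0.0128, 0.1282]
tool_rot: [2.58, -1.792, -0.0]
ft_force: [-0.2, 0.1, -1.5]
grip_width: 0.257
```

```bash
python3 go.py .4625 -.0103 .137 -1.214 .4625 -.0103 .041 -1.214
```

```text
t 10.25 pos [0.6995 0.0128 0.1282] yaw -1.214 tilt [-6.e-04 -4.e-04 -1.e+00] q7 -1.46 grip 0.257 F [-0.2  0.1 -1.5]
(0.4625, -0.0103, 0.137, -1.214) -> [-0.2038  0.7671 -0.029 ] spin 0.0 rel -1.19
(0.4625, -0.0103, 0.041, -1.214) -> [-0.2038  0.7669  0.291 ] spin 0.0 rel -1.19
```

Request:
{"method": "drive_tool", "body": {
  "rows": [
    [[-0.2038,0.767,0,0,255],[-0.2038,0.767,0,0,255],[-0.2038,0.767,0,0,255],[-0.2038,0.767,0,0,255],[-0.2038,0.767,0,0,255],[-0.2038,0.767,0.1,0,255],[-0.2038,0.767,0.2,0,255],[-0.2038,0.767,0.26,0,255],[-0.2038,0.767,0.28,0,255],[-0.2038,0.767,0.28,0,255],[-0.2038,0.767,0.28,0,255]]
  ]
}}

```text
time: 11.62
position: [0.4637, -0.0101, 0.0451]
tool_rot: [-2.58, 1.792, -0.002]
ft_force: [-0.2, 0.3, -1.3]
grip_width: 0.257
```

```bash
python3 go.py .4625 -.0103 .0402 -1.214
```

```text
t 11.62 pos [ 0.4637 -0.0101  0.0451] yaw -1.214 tilt [ 0.0012 -0.     -1.    ] q7 -1.35 grip 0.257 F [-0.2  0.3 -1.3]
(0.4625, -0.0103, 0.0402, -1.214) -> [-0.0008  0.0039  0.0164] spin 0.0 rel -1.19
```

Request:
{"method": "drive_tool", "body": {
  "rows": [
    [[-0.001,0.002,0.008,0,255],[-0.001,0.002,0.016,0,255],[-0.001,0.002,0.016,0,255],[-0.001,0.002,0.016,0,255],[-0.001,0.002,0.016,0,90],[-0.001,0.002,0.016,0,90],[-0.001,0.002,0.016,0,90],[-0.001,0.002,0.016,0,90],[-0.001,0.002,0.016,0,90],[-0.001,0.002,-0.1,0,90],[-0.001,0.002,-0.3,0,90],[-0.001,0.002,-0.5,0,0],[-0.001,0.002,-0.63,0,0],[-0.001,0.002,-0.63,0,0],[-0.001,0.002,-0.63,0,0]]
  ]
}}

```text
time: 13.5
position: [0.4617, -0.0101, 0.2327]
tool_rot: [2.58, -1.792, -0.001]
ft_force: [-0.1, 0.3, -1.1]
grip_width: 0.972
```

```bash
python3 go.py .443 .3245 .235 1.648 .443 .3245 .13 1.648;python3 wv.py w6 "[circ(.4625,-.0103,.063,.012),circ(.4625,-.0103,.003,.012)]"
```

```text
t 13.5 pos [ 0.4617 -0.0101  0.2327] yaw -1.214 tilt [-1.2e-03 -2.0e-04 -1.0e+00] q7 -1.204 grip 0.972 F [-0.1  0.3 -1.1]
(0.443, 0.3245, 0.235, 1.648) -> [-1.067  -0.3313 -0.0078] spin -0.911 rel 1.02
(0.443, 0.3245, 0.13, 1.648) -> [-1.0669 -0.3317  0.3422] spin -0.911 rel 1.02
```

View pics/w6.png

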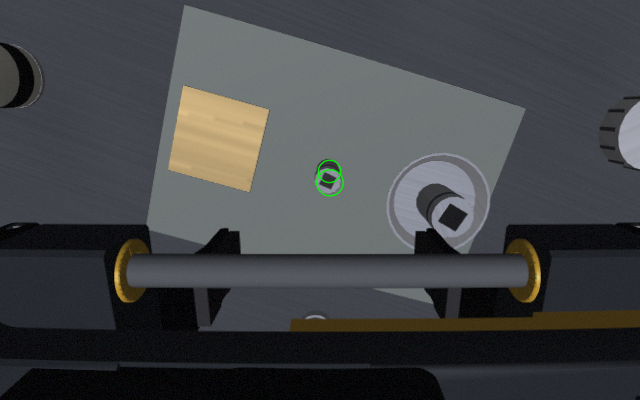

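Request:
{"method": "drive_tool", "body": {
  "rows": [
    [[-0.5335,-0.166,0,0,0],[-0.5335,-0.166,0,0,0],[-0.5335,-0.166,0,0,0]]
  ]
}}

```text
time: 13.92
position: [0.4514, 0.16, 0.2321]
tool_rot: [2.582, -1.788, -0.003]
ft_force: [0.4, -0.8, -0.4]
grip_width: 0.996
```

Request:
{"method": "drive_tool", "body": {
  "rows": [
    [[-0.5335,-0.166,0,0,0],[-0.5335,-0.166,0,0,0],[-0.5335,-0.166,0,0,0],[-0.5335,-0.166,0,0,0],[-0.5335,-0.166,0.15,0,0],[-0.5335,-0.166,0.3,0,0],[-0.5335,-0.166,0.3,0,0],[-0.5335,-0.166,0.3,0,0]]
  ]
}}

```text
time: 14.92
position: [0.4443, 0.3245, 0.1444]
tool_rot: [-2.579, 1.792, -0.0]
ft_force: [-0.0, -0.2, 0.6]
grip_width: 1.003
```

```bash
python3 go.py .443 .3245 .037 -1.214;python3 wv.py w7 "[circ(.443,.3245,.07,.024),circ(.443,.3245,0.06,.031),circ(.443,.3245,0,.031)]"
```

```text
t 14.93 pos [0.4443 0.3245 0.1444] yaw -1.2147 tilt [ 5.e-04  4.e-04 -1.e+00] q7 -2.104 grip 1.003 F [-0.  -0.2  0.6]
(0.443, 0.3245, 0.037, 1.928) -> [-0.0016  0.0043  0.3582] spin 0.9998 rel 1.3
```

View pics/w7.png

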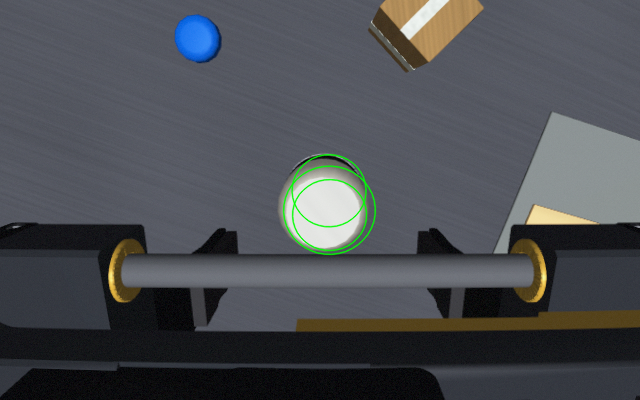

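Request:
{"method": "drive_tool", "body": {
  "rows": [
    [[-0.01,-0.003,0.18,0,0],[-0.01,-0.003,0.358,0,0],[-0.01,-0.003,0.358,0,0],[-0.01,-0.003,0.358,0,0]]
  ]
}}

```text
time: 15.48
position: [0.4451, 0.3292, 0.0389]
tool_rot: [-2.577, 1.79, -0.002]
ft_force: [0.2, 0.4, 1.5]
grip_width: 0.999
```

```bash
python3 go.py .443 .3245 .037 -1.214;python3 wv.py w8
```

```text
t 15.47 pos [0.4451 0.3292 0.0389] yaw -1.2141 tilt [ 0.0032  0.0022 -1.    ] q7 -2.212 grip 0.999 F [0.2 0.4 1.5]
(0.443, 0.3245, 0.037, 1.928) -> [0.0121 0.0121 0.0062] spin 1.0 rel 1.3
```

View pics/w8.png

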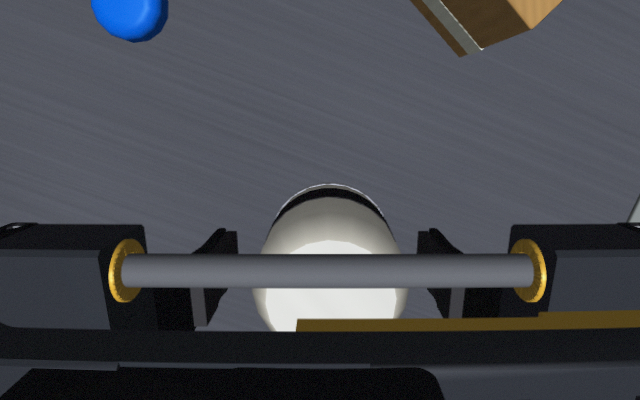

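The canister sits between the fingers, centred at about 330 against a finger midline of 327. I'll close.

Request:
{"method": "drive_tool", "body": {
  "rows": [
    [[0,0,0.002,0,0],[0,0,0.002,0,255],[0,0,0.002,0,255],[0,0,0.002,0,255],[0,0,0.002,0,255],[0,0,0.002,0,255],[0,0,0.002,0,255],[0,0,0.002,0,255],[0,0,-0.15,0,255],[0,0,-0.4,0,255],[0,0,-0.4,0,255],[0,0,-0.4,0,255]]
  ],
  "grip_force": 30
}}

```text
time: 17.02
position: [0.4436, 0.3275, 0.1559]
tool_rot: [-2.58, 1.792, -0.001]
ft_force: [-0.1, 0.7, -3.8]
grip_width: 0.704
```

```bash
python3 go.py .4532 .1093 .157 1.9276 .4532 .1093 .047 -1.214;python3 wv.py w9
```

```text
t 17.02 pos [0.4436 0.3275 0.1559] yaw -1.2142 tilt [ 6.e-04 -4.e-04 -1.e+00] q7 -2.104 grip 0.704 F [-0.1  0.7 -3.8]
(0.4532, 0.1093, 0.157, -1.214) -> [ 0.6928  0.2239 -0.0034] spin -0.0001 rel -1.45
(0.4532, 0.1093, 0.047, -1.214) -> [0.6925 0.2241 0.3632] spin -0.0001 rel -1.45
```

View pics/w9.png

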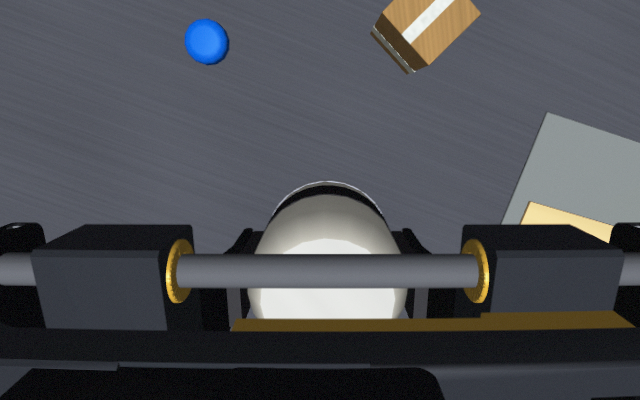

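```bash
python3 - <<'E'
from h import *
from scipy.spatial.transform import Rotation as Ro
s=ctrl.get_state();p=s["position"];R=Ro.from_rotvec(s["tool_rot"]).as_matrix();d=ctrl.get_image("wrist")
for o in(-.004,-.002,0,.002,.004):
    c=p+R[:,1]*o; 
    print(o,[proj(d,circ(c[0],c[1],p[2]-.0375+h,r,200))[:,1].min().round(1) for h,r in((0,.031),(.06,.031),(.07,.024))], proj(d,[c])[0].round(0))
E
```

```text
-0.004 [np.float64(169.6), np.float64(197.8), np.float64(225.1)] [331. 253.]
-0.002 [np.float64(173.4), np.float64(203.1), np.float64(230.7)] [331. 257.]
0 [np.float64(177.1), np.float64(208.4), np.float64(236.2)] [331. 261.]
0.002 [np.float64(180.8), np.float64(213.7), np.float64(241.7)] [331. 266.]
0.004 [np.float64(184.5), np.float64(218.9), np.float64(247.1)] [331. 270.]
```

Request:
{"method": "drive_tool", "body": {
  "rows": [
    [[0.693,0.219,0,0,255],[0.693,0.219,0,0,255],[0.693,0.219,0,0,255],[0.693,0.219,0,0,255],[0.693,0.219,0,0,255],[0.693,0.219,0.15,0,255],[0.693,0.219,0.3,0,255],[0.693,0.219,0.355,0,255],[0.693,0.219,0.355,0,255],[0.693,0.219,0.355,0,255]]
  ]
}}

```text
time: 18.38
position: [0.4558, 0.1108, 0.0509]
tool_rot: [-2.58, 1.79, -0.002]
ft_force: [-0.7, -0.2, -2.9]
grip_width: 0.706
```

```bash
python3 go.py .4546 .1098 .045 1.9276;python3 wv.py w10
```

```text
t 18.38 pos [0.4558 0.1108 0.0509] yaw -1.2134 tilt [ 2.2e-03  5.0e-04 -1.0e+00] q7 -1.676 grip 0.706 F [-0.7 -0.2 -2.9]
(0.4546, 0.1098, 0.045, -1.214) -> [0.0017 0.0049 0.0197] spin 0.0002 rel -1.45
```

View pics/w10.png

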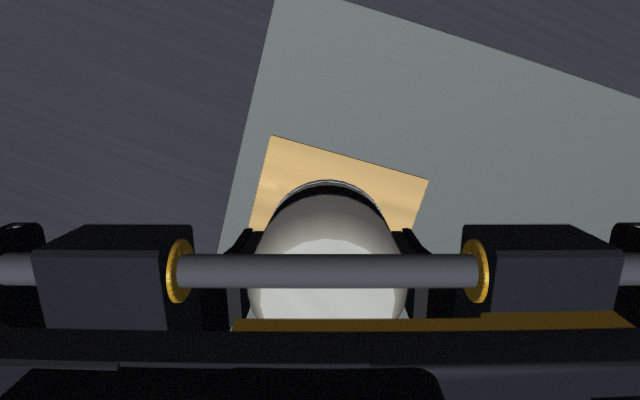

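Request:
{"method": "drive_tool", "body": {
  "rows": [
    [[0,0,0.01,0,255],[0,0,0.018,0,255],[0,0,0.018,0,255],[0,0,0.018,0,255]]
  ]
}}

```text
time: 18.92
position: [0.4546, 0.1099, 0.0443]
tool_rot: [2.58, -1.792, 0.0]
ft_force: [-0.4, -0.4, -3.0]
grip_width: 0.703
```

Request:
{"method": "drive_tool", "body": {
  "rows": [
    [[0,0,0.0,0,0],[0,0,0.0,0,0],[0,0,0.0,0,0],[0,0,0.0,0,0],[0,0,-0.1,0,0],[0,0,-0.3,0,0],[0,0,-0.5,0,0],[0,0,-0.65,0,0],[0,0,-0.65,0,0],[0,0,-0.65,0,0]]
  ]
}}

```text
time: 20.18
position: [0.4542, 0.1098, 0.2386]
tool_rot: [2.58, -1.791, -0.0]
ft_force: [-0.4, -0.3, -0.6]
grip_width: 1.002
```

```bash
python3 go.py .581 .3085 .235 1.08;python3 wv.py w11 "[circ(.4532,.1093,.077,.024),circ(.4532,.1093,.007,.031),sq(.4532,.1093,.007,.09,.09,.0775)]"; python3 - <<'E'
from h import *
C=[circ(.4532,.1093,.077,.024),circ(.4532,.1093,.007,.031),sq(.4532,.1093,.007,.09,.09,.0775)]
d=ctrl.get_image("scene"); cv2.imwrite("pics/s11.png",crop(d,290,140,440,260,5,C))
E
```

```text
t 20.18 pos [0.4542 0.1098 0.2386] yaw -1.214 tilt [-8.e-04 -6.e-04 -1.e+00] q7 -1.446 grip 1.002 F [-0.4 -0.3 -0.6]
(0.581, 0.3085, 0.235, 1.08) -> [-0.4729 -0.6275  0.0111] spin -0.7302 rel 0.59
```

View pics/w11.png

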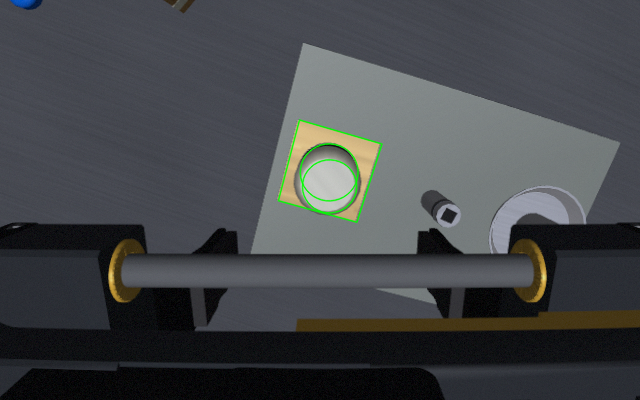

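View pics/s11.png

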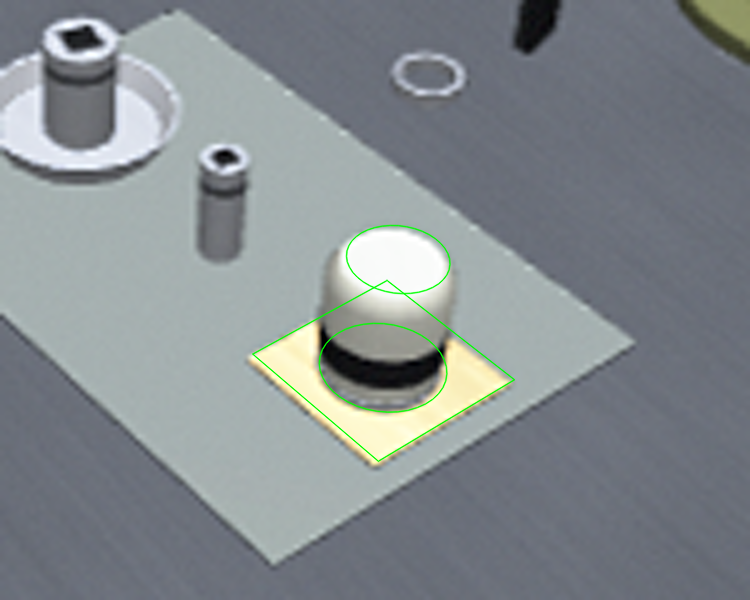

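The filter is centred on the plate. Next the carton: the candidates in the top view are brown with a pale band at (217,191) and pink at (224,157) and (171,172). The brown one is meant, as the enlarged crop t1 confirms.

Request:
{"method": "drive_tool", "body": {
  "rows": [
    [[-0.473,-0.6275,0,-0.73,0],[-0.473,-0.6275,0,-0.73,0],[-0.473,-0.6275,0,-0.73,0],[-0.473,-0.6275,0,-0.73,0],[-0.473,-0.6275,0,-0.73,0],[-0.473,-0.6275,0,-0.73,0],[-0.473,-0.6275,0,-0.73,0],[-0.473,-0.6275,0,-0.73,0],[-0.473,-0.6275,0,-0.73,0],[-0.473,-0.6275,0,-0.73,0],[-0.473,-0.6275,0,-0.73,0],[-0.473,-0.6275,0,-0.73,0],[-0.473,-0.6275,0.15,-0.73,0],[-0.473,-0.6275,0.33,-0.73,0],[-0.473,-0.6275,0.33,-0.73,0],[-0.473,-0.6275,0.33,-0.73,0]]
  ]
}}

```text
time: 22.28
position: [0.5815, 0.3095, 0.1413]
tool_rot: [-2.694, -1.614, -0.001]
ft_force: [0.3, 0.7, 1.3]
grip_width: 0.998
```

```bash
python3 go.py .581 .3085 .035 1.08;python3 wv.py w12 "[sq(.581,.3085,.066,.044,.044,-.49),sq(.581,.3085,0,.044,.044,-.49)]"
```

```text
t 22.27 pos [0.5815 0.3095 0.1413] yaw 1.0798 tilt [-0.      0.0014 -1.    ] q7 0.075 grip 0.998 F [0.3 0.7 1.3]
(0.581, 0.3085, 0.035, 1.08) -> [-0.0043  0.0004  0.3543] spin -0.0001 rel 0.59
```

View pics/w12.png

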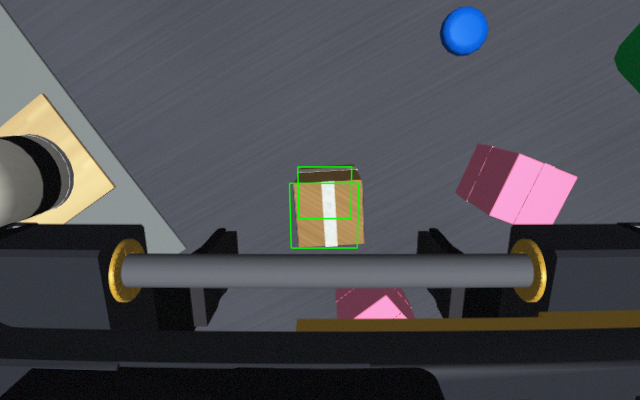

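Request:
{"method": "drive_tool", "body": {
  "rows": [
    [[0.004,0,0.18,-0.015,0],[0.004,0,0.345,-0.015,0],[0.004,0,0.345,-0.015,0],[0.004,0,0.345,-0.015,0],[0.004,0,0.345,-0.015,255],[0.004,0,0.345,-0.015,255],[0.004,0,0.345,-0.015,255],[0.004,0,0.345,-0.015,255],[0.004,0,0.345,-0.015,255],[0.004,0,0.345,-0.015,255],[0.004,0,0.345,-0.015,255],[0.004,0,0.345,-0.015,255],[0.004,0,0.2,-0.015,255],[0.004,0,0.0,-0.015,255],[0.004,0,0.0,-0.015,255],[0.004,0,0.0,-0.015,255]]
  ],
  "grip_force": 15
}}

```text
time: 24.32
position: [0.5819, 0.3094, 0.1397]
tool_rot: [2.656, 1.677, -0.001]
ft_force: [-0.1, -1.1, -0.6]
grip_width: 0.505
```

```bash
python3 go.py .5459 .1165 .14 1.648;python3 wv.py w13
```

```text
t 24.32 pos [0.5819 0.3094 0.1397] yaw 1.1264 tilt [-2.e-04 -1.e-03 -1.e+00] q7 0.118 grip 0.505 F [-0.1 -1.1 -0.6]
(0.5459, 0.1165, 0.14, 1.648) -> [-6.320e-01  1.681e-01 -2.000e-04] spin -0.166 rel 1.44
```

View pics/w13.png

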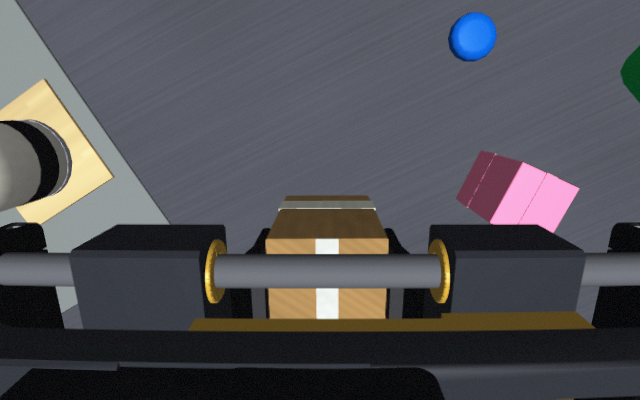

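Request:
{"method": "drive_tool", "body": {
  "rows": [
    [[-0.632,0.168,0,-0.166,255],[-0.632,0.168,0,-0.166,255],[-0.632,0.168,0,-0.166,255],[-0.632,0.168,0,-0.166,255],[-0.632,0.168,0,-0.166,255],[-0.632,0.168,0.1,-0.166,255],[-0.632,0.168,0.2,-0.166,255],[-0.632,0.168,0.3,-0.166,255],[-0.632,0.168,0.315,-0.166,255],[-0.632,0.168,0.315,-0.166,255],[-0.632,0.168,0.315,-0.166,255]]
  ]
}}

```text
time: 25.75
position: [0.5468, 0.118, 0.047]
tool_rot: [2.133, 2.306, 0.003]
ft_force: [0.6, -0.3, -1.1]
grip_width: 0.501
```

```bash
python3 go.py .5459 .1165 .04 1.648;python3 wv.py w14 "[sq(.5459,.1165,.003,.044,.044,.0775),sq(.5459,.1165,.069,.044,.044,.0775)]"
```

```text
t 25.75 pos [0.5468 0.118  0.047 ] yaw 1.6487 tilt [ 1.8e-03  8.0e-04 -1.0e+00] q7 0.874 grip 0.501 F [ 0.6 -0.3 -1.1]
(0.5459, 0.1165, 0.04, 1.648) -> [-0.0048 -0.0034  0.0232] spin 0.0002 rel 1.44
```

View pics/w14.png

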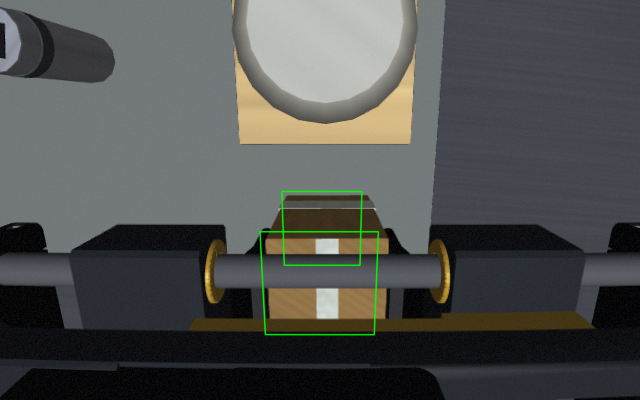

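Request:
{"method": "drive_tool", "body": {
  "rows": [
    [[0,0,0.01,0,255],[0,0,0.018,0,255],[0,0,0.018,0,255],[0,0,0.018,0,255]]
  ]
}}

```text
time: 26.3
position: [0.546, 0.1168, 0.0403]
tool_rot: [2.134, 2.305, -0.0]
ft_force: [-0.7, 0.2, 0.2]
grip_width: 0.503
```

Request:
{"method": "drive_tool", "body": {
  "rows": [
    [[0,0,0.0,0,100],[0,0,0.0,0,60],[0,0,0.0,0,30],[0,0,0.0,0,30],[0,0,0.0,0,30],[0,0,-0.1,0,30],[0,0,-0.3,0,30],[0,0,-0.5,0,30],[0,0,-0.65,0,30],[0,0,-0.65,0,30],[0,0,-0.65,0,30]]
  ]
}}

```text
time: 27.68
position: [0.5457, 0.1166, 0.2346]
tool_rot: [2.134, 2.305, -0.002]
ft_force: [-0.4, 0.6, -0.2]
grip_width: 0.883
```

```bash
python3 go.py .6165 -.3005 .235 -1.494 .6165 -.3005 .235 0;python3 - <<'E'
from h import *
C=[sq(.5459,.1165,.003,.044,.044,.0775),sq(.5459,.1165,.069,.044,.044,.0775)]
d=ctrl.get_image("scene"); cv2.imwrite("pics/s15.png",crop(d,270,140,430,260,5,C))
C=[sq(.5459,.1165,.003,.044,.044,.0775),sq(.5459,.1165,.069,.044,.044,.0775),circ(.4532,.1093,.077,.024)]
d=ctrl.get_image("wrist"); cv2.imwrite("pics/w15.png",crop(d,0,0,640,400,1,C))
E
```

```text
t 27.68 pos [0.5457 0.1166 0.2346] yaw 1.6479 tilt [-6.e-04 -1.e-03 -1.e+00] q7 1.075 grip 0.883 F [-0.4  0.6 -0.2]
(0.6165, -0.3005, 0.235, -1.494) -> [-1.4043e+00  1.2820e-01  1.0000e-04] spin -0.9999 rel -1.04
(0.6165, -0.3005, 0.235, 0.0) -> [-1.4043e+00  1.2820e-01  1.0000e-04] spin 0.5245 rel 0.45
```

View pics/s15.png

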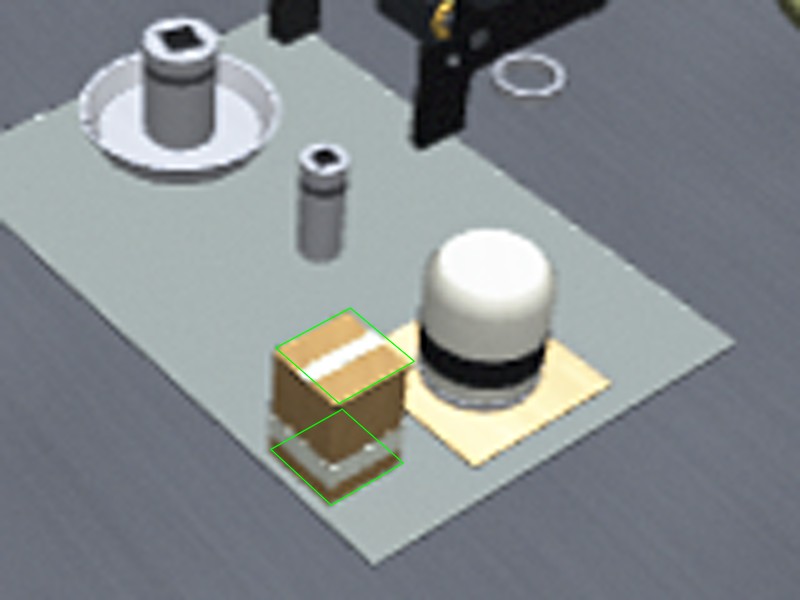

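View pics/w15.png

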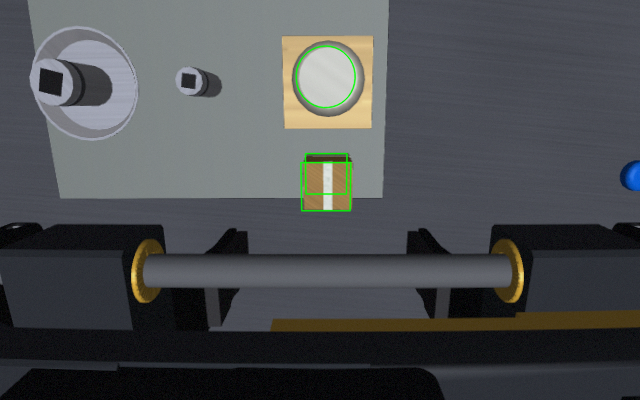

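Request:
{"method": "drive_tool", "body": {
  "rows": [
    [[-0.7,0.064,0,0.2,30],[-0.7,0.064,0,0.2,30],[-0.7,0.064,0,0.2,30],[-0.7,0.064,0,0.2,30],[-0.7,0.064,0,0.2,30]]
  ]
}}

```text
time: 28.4
position: [0.5809, -0.0925, 0.2339]
tool_rot: [-2.742, -1.529, 0.002]
ft_force: [0.2, 0.3, 0.1]
grip_width: 0.884
```

```bash
python3 go.py .6165 -.3005 .235 1.02
```

```text
t 28.4 pos [ 0.5809 -0.0925  0.2339] yaw 1.0174 tilt [-0.0023  0.0015 -1.    ] q7 0.85 grip 0.884 F [0.2 0.3 0.1]
(0.6165, -0.3005, 0.235, 1.02) -> [-0.5274  0.4655 -0.0051] spin -0.0008 rel 1.47
```

Request:
{"method": "drive_tool", "body": {
  "rows": [
    [[-0.5274,0.4655,0,0,60],[-0.5274,0.4655,0,0,60],[-0.5274,0.4655,0,0,60],[-0.5274,0.4655,0,0,60],[-0.5274,0.4655,0,0,60],[-0.5274,0.4655,0.2,0,60],[-0.5274,0.4655,0.33,0,60],[-0.5274,0.4655,0.33,0,60],[-0.5274,0.4655,0.33,0,60]]
  ]
}}

```text
time: 29.52
position: [0.619, -0.2964, 0.1387]
tool_rot: [2.738, 1.537, 0.004]
ft_force: [0.4, 0.6, 0.6]
grip_width: 0.764
```

```bash
python3 go.py .6165 -.3005 .046 1.02;python3 wv.py w16 "[circ(.6165,-.3005,.028,.038),circ(.6165,-.3005,.028,.013),circ(.6165,-.3005,.058,.013)]"
```

```text
t 29.52 pos [ 0.619  -0.2964  0.1387] yaw 1.0231 tilt [ 0.0027  0.     -1.    ] q7 1.072 grip 0.764 F [0.4 0.6 0.6]
(0.6165, -0.3005, 0.046, 1.02) -> [-0.0163 -0.0007  0.3088] spin 0.001 rel 1.47
```

View pics/w16.png

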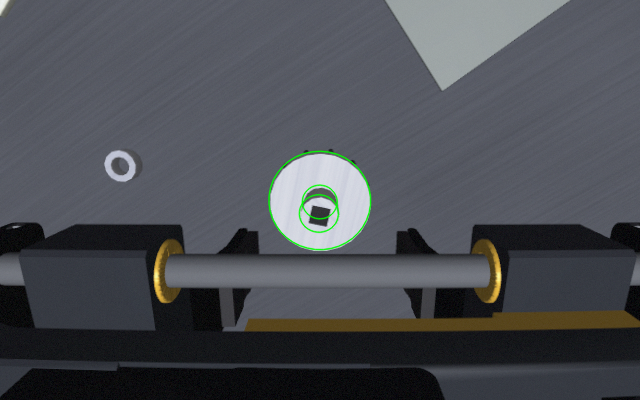

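Request:
{"method": "drive_tool", "body": {
  "rows": [
    [[-0.014,0,0.15,0,60],[-0.014,0,0.3,0,60],[-0.014,0,0.3,0,60],[-0.014,0,0.3,0,60],[-0.014,0,0.3,0,60]]
  ]
}}

```text
time: 30.2
position: [0.6165, -0.3026, 0.0489]
tool_rot: [2.74, 1.532, 0.003]
ft_force: [0.1, -0.1, -0.1]
grip_width: 0.762
```

```bash
python3 go.py .6165 -.3005 .046 1.02
```

```text
t 30.2 pos [ 0.6165 -0.3026  0.0489] yaw 1.0199 tilt [ 0.0027 -0.0014 -1.    ] q7 1.036 grip 0.762 F [ 0.1 -0.1 -0.1]
(0.6165, -0.3005, 0.046, 1.02) -> [ 0.0058 -0.0038  0.0096] spin -0.0 rel 1.47
```

Request:
{"method": "drive_tool", "body": {
  "rows": [
    [[0.004,-0.003,0.006,0,60],[0.004,-0.003,0.006,0,60],[0.004,-0.003,0.006,0,255],[0.004,-0.003,0.006,0,255],[0.004,-0.003,0.006,0,255],[0.004,-0.003,0.006,0,255],[0.004,-0.003,0.006,0,255],[0.004,-0.003,0.006,0,255],[0.004,-0.003,0.006,0,255],[0.004,-0.003,0.006,0,255],[0,0,-0.1,0,255],[0,0,-0.3,0,255],[0,0,-0.5,0,255],[0,0,-0.5,0,255],[0,0,-0.5,0,255]]
  ],
  "grip_force": 30
}}

```text
time: 32.08
position: [0.6146, -0.3026, 0.1955]
tool_rot: [-2.742, -1.533, 0.002]
ft_force: [-1.2, -0.7, -2.0]
grip_width: 0.289
```

```bash
python3 go.py .4532 .1093 .2 1.02; python3 wv.py w17; python3 - <<'E'
from h import *
from scipy.spatial.transform import Rotation as Ro
s=ctrl.get_state();p=s["position"];R=Ro.from_rotvec(s["tool_rot"]).as_matrix();d=ctrl.get_image("wrist")
for o in(-.004,-.002,0,.002,.004):
    c=p+R[:,1]*o; q=proj(d,circ(c[0],c[1],p[2]-.0465+.028,.038,200))
    print(o,q[:,1].min().round(1),q[:,0].min(),q[:,0].max())
E
```

```text
t 32.08 pos [ 0.6146 -0.3026  0.1955] yaw 1.0196 tilt [-1.5e-03 -3.0e-04 -1.0e+00] q7 1.104 grip 0.289 F [-1.2 -0.7 -2. ]
(0.4532, 0.1093, 0.2, 1.02) -> [ 0.8879 -1.1776 -0.0148] spin -0.0001 rel 0.78
-0.004 165.7 248.47108093662933 402.01390170070226
-0.002 169.9 248.69433328461912 401.80255863741866
0 174.1 248.91702122715867 401.5917451232767
0.002 178.3 249.1391383442715 401.381467315554
0.004 182.4 249.3606784670893 401.17173113238596
```

View pics/w17.png

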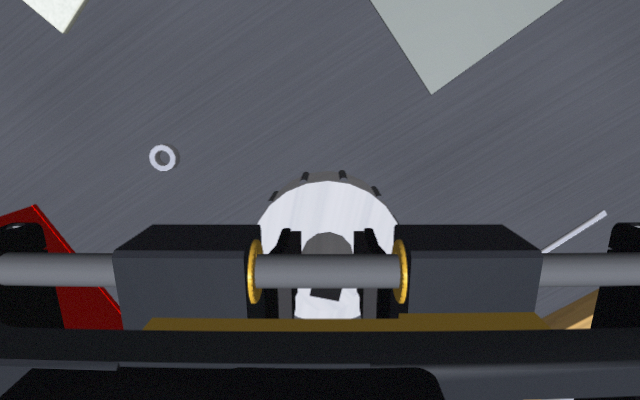

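Request:
{"method": "drive_tool", "body": {
  "rows": [
    [[0.44,-0.59,0,0,255],[0.44,-0.59,0,0,255],[0.44,-0.59,0,0,255],[0.44,-0.59,0,0,255]]
  ]
}}

```text
time: 32.67
position: [0.5312, -0.0936, 0.1946]
tool_rot: [-2.737, -1.537, 0.004]
ft_force: [-0.3, -0.4, -0.3]
grip_width: 0.287
```

```bash
python3 go.py .451 .1106 .19 1.02
```

```text
t 32.67 pos [ 0.5312 -0.0936  0.1946] yaw 1.0235 tilt [-3.5e-03  5.0e-04 -1.0e+00] q7 0.902 grip 0.287 F [-0.3 -0.4 -0.3]
(0.451, 0.1106, 0.19, 1.02) -> [ 0.4422 -0.5824  0.0166] spin 0.0011 rel 0.78
```

Request:
{"method": "drive_tool", "body": {
  "rows": [
    [[0.442,-0.582,0,0,255],[0.442,-0.582,0,0,255],[0.442,-0.582,0,0,255],[0.442,-0.582,0,0,255],[0.442,-0.582,0.1,0,255],[0.442,-0.582,0.18,0,255],[0.442,-0.582,0.18,0,255],[0.442,-0.582,0.18,0,255],[0.442,-0.582,0.18,0,255]]
  ]
}}

```text
time: 33.8
position: [0.4549, 0.107, 0.1431]
tool_rot: [2.742, 1.532, 0.002]
ft_force: [-0.3, -0.3, -1.5]
grip_width: 0.288
```

```bash
python3 go.py .451 .1106 .1035 1.02; python3 wv.py w18; python3 - <<'E'
from h import *
d=ctrl.get_image("scene"); cv2.imwrite("pics/s18.png",crop(d,290,120,430,240,5))
E
```

```text
t 33.8 pos [0.4549 0.107  0.1431] yaw 1.0192 tilt [ 1.4e-03 -3.0e-04 -1.0e+00] q7 0.628 grip 0.288 F [-0.3 -0.3 -1.5]
(0.451, 0.1106, 0.1035, 1.02) -> [ 0.0033 -0.0176  0.132 ] spin -0.0003 rel 0.78
```

View pics/w18.png

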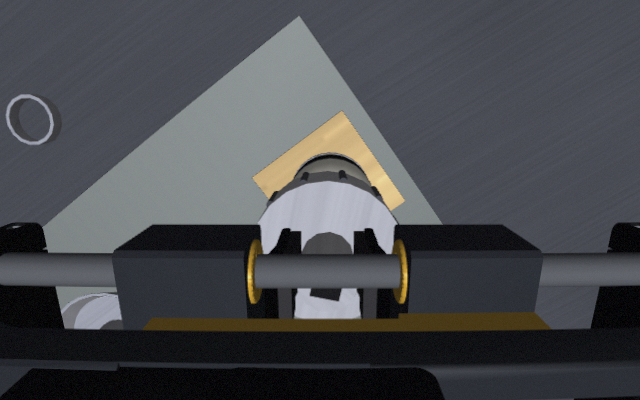

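View pics/s18.png

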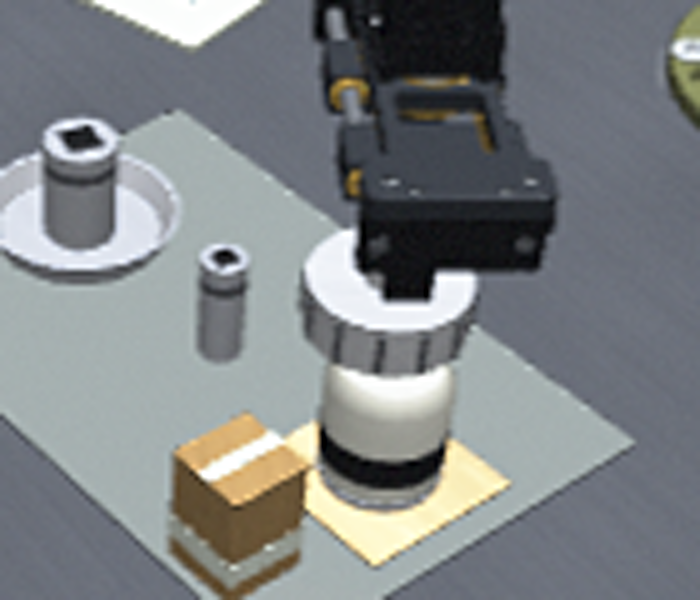

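Request:
{"method": "drive_tool", "body": {
  "rows": [
    [[0.003,-0.017,0,0,255],[0.003,-0.017,0,0,255],[0.003,-0.017,0,0,255]]
  ]
}}

```text
time: 34.28
position: [0.4504, 0.1104, 0.1424]
tool_rot: [2.741, 1.533, -0.0]
ft_force: [0.1, -0.4, -0.8]
grip_width: 0.288
```

```bash
python3 go.py .451 .1106 .1035 1.02; python3 - <<'E'
from h import *
p=ctrl.get_state()["position"]; c=p[:2]+.0025*np.array([.85,-.52])
d=ctrl.get_image("scene"); C=[circ(*c,p[2]-.0465,.038),circ(*c,p[2]-.0185,.038),circ(.4532,.1093,.077,.024),circ(.4532,.1093,.007,.031)]; cv2.imwrite("pics/s19.png",crop(d,290,120,430,240,5,C))
E
```

```text
t 34.27 pos [0.4504 0.1104 0.1424] yaw 1.0198 tilt [ 3.e-04 -6.e-04 -1.e+00] q7 0.636 grip 0.288 F [ 0.1 -0.4 -0.8]
(0.451, 0.1106, 0.1035, 1.02) -> [0.0015 0.0012 0.1296] spin -0.0001 rel 0.78
```

View pics/s19.png

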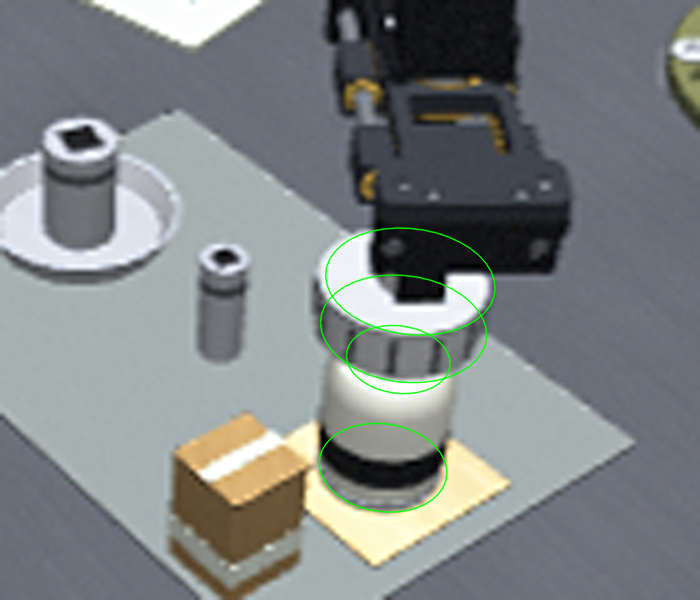

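Request:
{"method": "drive_tool", "body": {
  "rows": [
    [[0,-0.005,0.03,0,255],[0,-0.005,0.05,0,255],[0,-0.005,0.07,0,255],[0,-0.005,0.085,0,255],[0,-0.005,0.1,0,255],[0,-0.005,0.11,0,255],[0,-0.005,0.11,0,255],[0,-0.005,0.11,0,255]]
  ]
}}

```text
time: 35.33
position: [0.4493, 0.1113, 0.1095]
tool_rot: [2.742, 1.533, 0.0]
ft_force: [0.3, -0.4, -1.4]
grip_width: 0.292
```

```bash
python3 go.py .451 .1106 .1035 1.02; python3 - <<'E'
from h import *
d=ctrl.get_image("scene"); cv2.imwrite("pics/s20.png",crop(d,290,120,430,240,5))
E
```

```text
t 35.33 pos [0.4493 0.1113 0.1095] yaw 1.0197 tilt [ 3.e-04 -1.e-04 -1.e+00] q7 0.556 grip 0.292 F [ 0.3 -0.4 -1.4]
(0.451, 0.1106, 0.1035, 1.02) -> [0.001  0.0061 0.0199] spin -0.0001 rel 0.78
```

View pics/s20.png

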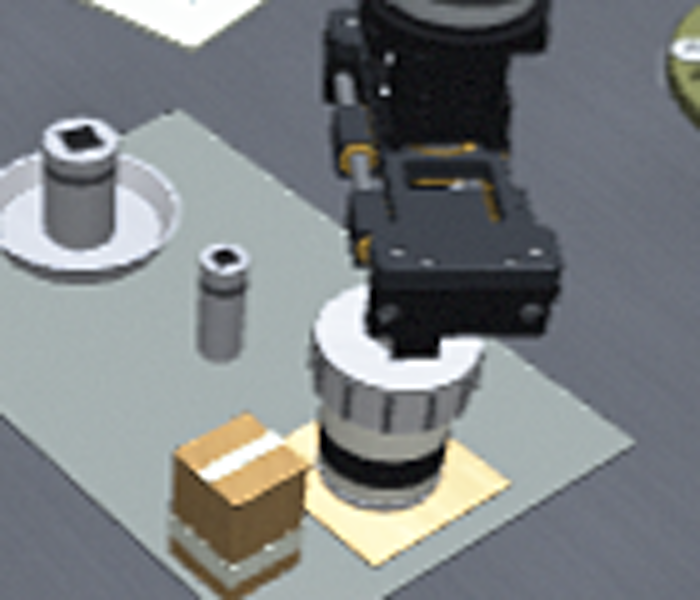

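Request:
{"method": "drive_tool", "body": {
  "rows": [
    [[0,0,0.008,0,255],[0,0,0.014,0,255],[0,0,0.019,0,255],[0,0,0.019,0,255],[0,0,0.019,0,255]]
  ]
}}

```text
time: 36.0
position: [0.4492, 0.1113, 0.1036]
tool_rot: [2.742, 1.533, 0.0]
ft_force: [-0.5, -0.0, -1.7]
grip_width: 0.293
```

Force is unchanged, so the cap is just at or above its seat. I'll release with the jaws partly open and retreat.

Request:
{"method": "drive_tool", "body": {
  "rows": [
    [[0,0,0.003,0,255],[0,0,0.003,0,255],[0,0,0.003,0,160],[0,0,0.003,0,120],[0,0,0.003,0,120],[0,0,0.003,0,120],[0,0,0,0,100],[0,0,-0.1,0,100],[0,0,-0.2,0,100],[0,0,-0.4,0,100],[0,0,-0.5,0,100],[0,0,-0.5,0,100],[0,0,-0.5,0,100]]
  ]
}}

```text
time: 37.62
position: [0.4486, 0.1112, 0.2527]
tool_rot: [-2.742, -1.533, 0.002]
ft_force: [0.0, -0.1, -0.4]
grip_width: 0.612
```

```bash
python3 go.py; python3 - <<'E'
from h import *
C=[circ(.4532,.1093,.057+h,r) for h,r in((0,.038),(.028,.038),(.058,.013))]
d=ctrl.get_image("scene"); cv2.imwrite("pics/s21.png",crop(d,270,120,430,240,5,C))
d=ctrl.get_image("wrist"); cv2.imwrite("pics/w21.png",crop(d,0,0,640,400,1,C))
d=ctrl.get_image("top"); cv2.imwrite("pics/t21.png",crop(d,250,160,430,300,4,C))
E
```

```text
t 37.62 pos [0.4486 0.1112 0.2527] yaw 1.0198 tilt [-1.3e-03 -3.0e-04 -1.0e+00] q7 0.919 grip 0.612 F [ 0.  -0.1 -0.4]
```

View pics/s21.png

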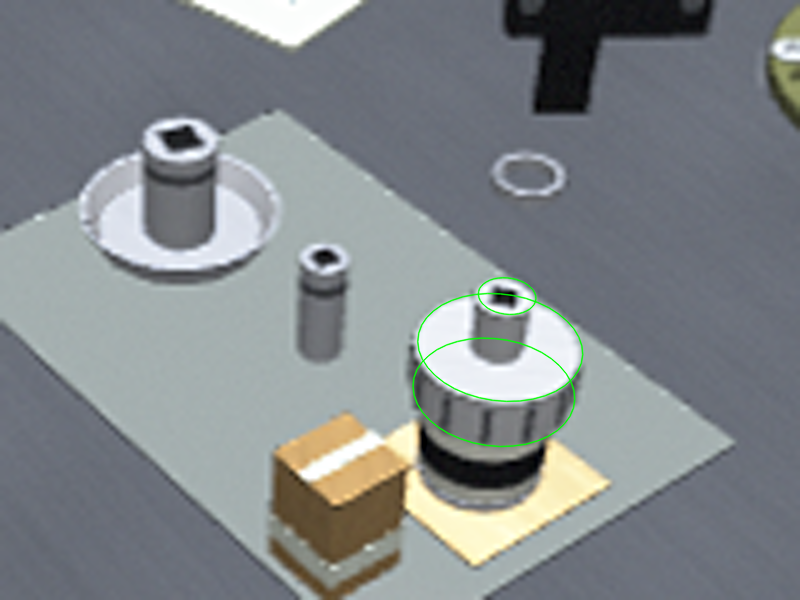

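View pics/w21.png

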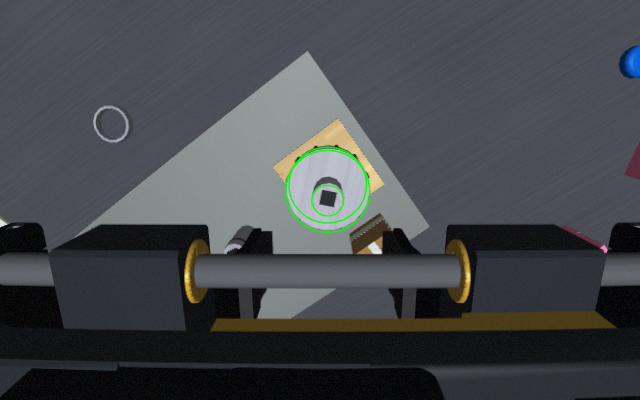

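View pics/t21.png

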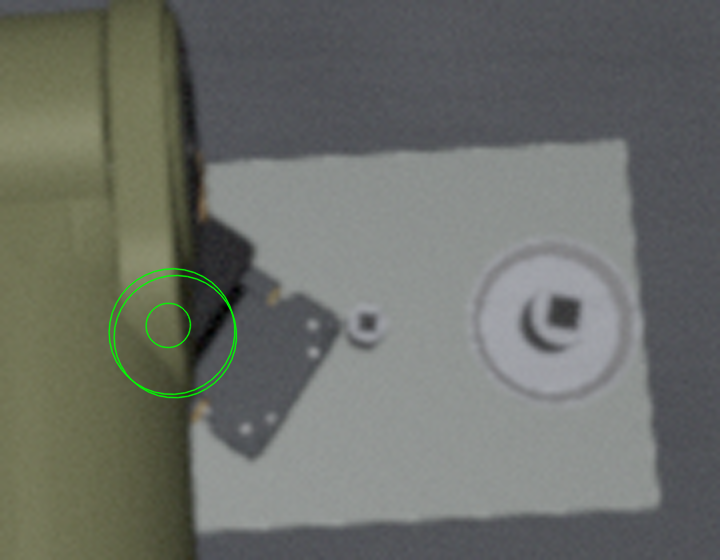

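```bash
python3 go.py .6 -.15 .29 1.02
```

```text
t 37.77 pos [0.4483 0.1114 0.2524] yaw 1.0203 tilt [-0.0026  0.0012 -1.    ] q7 0.919 grip 0.61 F [0.6 0.3 0.2]
(0.6, -0.15, 0.29, 1.02) -> [-0.4781  0.8865 -0.1278] spin 0.0001 rel 1.26
```

Request:
{"method": "drive_tool", "body": {
  "rows": [
    [[-0.1,0.18,-0.12,0,60],[-0.48,0.88,-0.12,0,60],[-0.48,0.88,-0.12,0,60],[-0.48,0.88,-0.12,0,60],[-0.48,0.88,-0.12,0,60],[-0.48,0.88,-0.12,0,60],[-0.48,0.88,-0.12,0,60],[-0.48,0.88,-0.12,0,60],[-0.48,0.88,-0.12,0,60]]
  ]
}}

```text
time: 38.9
position: [0.5984, -0.1484, 0.2901]
tool_rot: [2.74, 1.535, -0.001]
ft_force: [0.0, -0.3, 0.2]
grip_width: 0.763
```

```bash
python3 go.py; python3 - <<'E'
from h import *
C=[circ(.4532,.1093,.057+h,r) for h,r in((.028,.038),(.058,.013))]+[sq(.5459,.1165,.069,.044,.044,.0775),circ(.4625,-.0103,.063,.012),circ(.4718,-.1299,.066,.02),sq(.4532,.1093,.007,.09,.09,.0775)]
d=ctrl.get_image("top"); cv2.imwrite("pics/t22.png",crop(d,250,170,430,300,4,C))
d=ctrl.get_image("scene"); cv2.imwrite("pics/s22.png",crop(d,270,120,430,240,5,[]))
E
```

```text
t 38.9 pos [ 0.5984 -0.1484  0.2901] yaw 1.0216 tilt [ 3.0e-04 -1.2e-03 -1.0e+00] q7 0.936 grip 0.763 F [ 0.  -0.3  0.2]
```

View pics/t22.png

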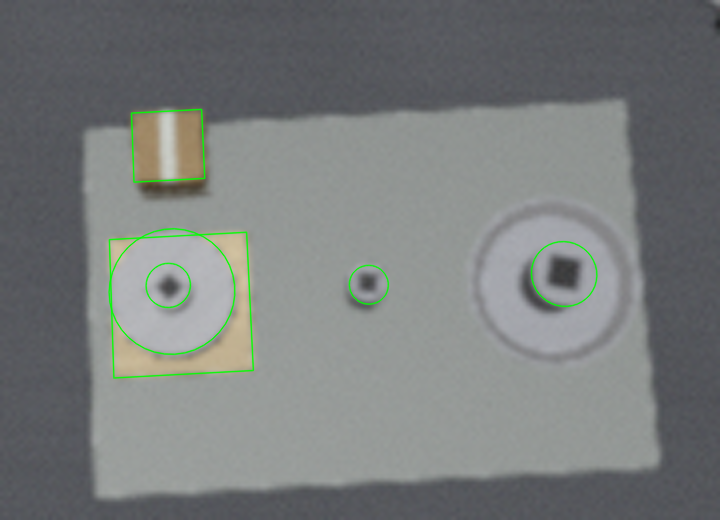

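View pics/s22.png

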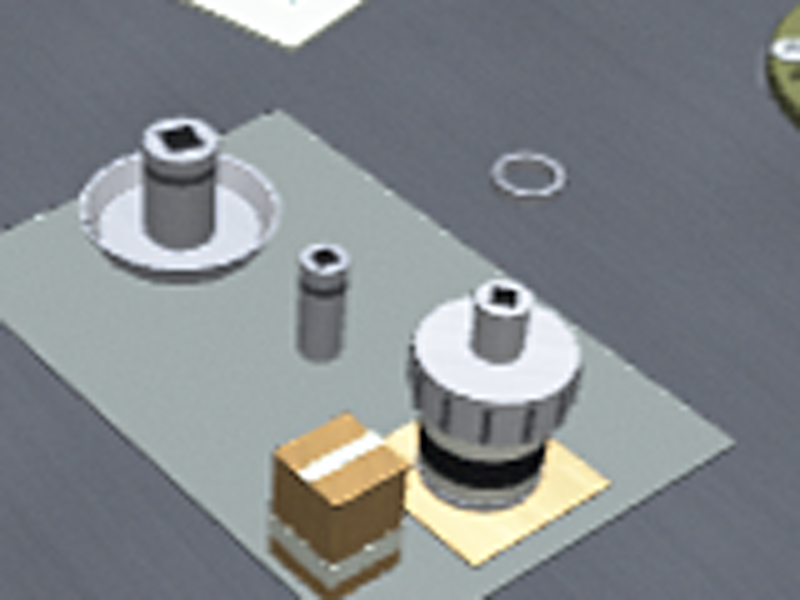

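Top view: the cap and filter, carton, narrow socket and wide socket all sit within 1–2 mm of the planned outlines. They are upright and released, and the cap is level at its seated height. I'll hand in the job.

```bash
python3 -c "
from bench import ctrl
print(ctrl.close_job())"
```

```text
the job is handed in; nothing more can be done
None
```

The kit is set out and the job was handed in at about 39 s, with no verdict reported. The filter stands on the plate with the cap wrench over it. The wide socket is in the dish, the narrow socket is at the mat's centre, and the brown carton is 93 mm behind the plate's centre, a gap of about 40 mm to the filter.

- **Position:** in the last top picture every part lay within about 2 mm of its planned outline.
- **Upright and released:** everything looked upright in the scene view, and the gripper was clear of it all.
- **Cap seating:** I judged this only by sight and by the height the tool was lowered to. The force did not change as the cap went down, so no contact confirmed it.
- **Disagreement between views:** the scene view read 1–3 mm off the top and wrist views throughout, roughly the stated calibration error. At pick-up, the wrist view put the filter about 4–5 mm from the top view's estimate, so I took a point in between.

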